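Load a lamp kit tray and slide it into its dock

TASK

Load the aluminium kit tray while it stands out of the dock: lay the dark wooden lamp foot on its floor, pushed square and flush into the corner at the end away from the handle, on the side without spindles (long side along the tray's long side, touching both rims), and stand every pale wooden sleeve that is on the bench over a spindle of its own, down on the tray's floor. Then slide the loaded tray, handle last, under the lips of the dock until it is fully home against the end stop, with foot and sleeves still in place, and let go. Do not disturb the tape roll, the pliers or the pen cup.

Things in the scene. Friction and masses are not known exactly. Their poses are not given: they have to be found in the camera images.
- tray: Loose aluminium tray, 0.4 kg, flat on the bench. Origin: centre of underside; x to the leading end, z up. 220 long (x), 208 wide (y) over the flanges, 18 high. Floor 4 thick, 212 x 180 inside; rims 4 thick, tops at z = 18. On both long sides a flange (4 thick, top at z = 18) sticks out 10 from the rim, to y = +-104. Four spindles at y = -50. Slides on the bench when pushed or drawn by its handle.
- tray_handle (a point): Middle of the tray's handle, a wooden bar sticking out of the tray's -x end: 80 long (tray x = -190 to -110), 16 wide (y), 16 high (z = 18 to 34). This point is at tray x = -150, y = 0, z = 26. Axes as the tray's.
- spindle0 (a point): Centre of the top of upright steel spindle 0 of the tray: diameter 17, the last 10 tapering to 8, top 50 above the tray floor; at tray x = -81, y = -50, z = 54. Axes as the tray's.
- spindle1 (a point): Centre of the top of upright steel spindle 1 of the tray: diameter 17, the last 10 tapering to 8, top 50 above the tray floor; at tray x = -27, y = -50, z = 54. Axes as the tray's.
- spindle2 (a point): Centre of the top of upright steel spindle 2 of the tray: diameter 17, the last 10 tapering to 8, top 50 above the tray floor; at tray x = 27, y = -50, z = 54. Axes as the tray's.
- spindle3 (a point): Centre of the top of upright steel spindle 3 of the tray: diameter 17, the last 10 tapering to 8, top 50 above the tray floor; at tray x = 81, y = -50, z = 54. Axes as the tray's.
- tray_corner (a point): The corner for the foot, on the tray's floor where the two rims' inner faces meet: tray x = 106, y = 90, z = 4; axes as the tray's. With the foot flush here its origin is at tray x = 56, y = 65, z = 4.
- foot: Loose dark wooden lamp foot, a flat block 100 (x) by 50 (y) by 25 high with a brass dot in the middle of its top, 0.1 kg. Origin: centre of its underside. It is the same either way round.
- sleeve0: Loose pale wooden sleeve (tube) standing upright on the bench: outer diameter 44, bore 26 right through, 60 high, 0.05 kg. Origin: centre of its lower end, z along its axis. May be absent.
- sleeve1: Loose pale wooden sleeve (tube) standing upright on the bench: outer diameter 44, bore 26 right through, 60 high, 0.05 kg. Origin: centre of its lower end, z along its axis. May be absent.
- sleeve2: Loose pale wooden sleeve (tube) standing upright on the bench: outer diameter 44, bore 26 right through, 60 high, 0.05 kg. Origin: centre of its lower end, z along its axis. May be absent.
- sleeve3: Loose pale wooden sleeve (tube) standing upright on the bench: outer diameter 44, bore 26 right through, 60 high, 0.05 kg. Origin: centre of its lower end, z along its axis. May be absent.
- dock: Fixed plywood tray dock, no floor, open on top and at its mouth. Origin: centre of the mouth at bench level; x the way in. Side walls 30 high, 214 apart from x = 30 on, flaring to 236 at x = 0; end stop's face at x = 165. From x = 30 a steel lip over each side (underside z = 24, inner edge y = +-97); the tray's flanges pass under. Tray home: its origin at x = 55, y = 0, its x along the dock's.
- tape: Bystander: loose blue tape roll lying flat, outer diameter 96, 24 high. Origin: centre of its underside. Leave alone.
- pliers: Bystander: loose pliers with red and black grips, about 160 long, 12 high, jaws to +x. Origin near their pivot, on the bench. Leave alone.
- pencup: Bystander: reddish pen cup, diameter 68, 85 high, pens to about 165. Origin: centre of its underside. Leave alone.

How it is judged (in metres and radians):
On the way, in this order (a step that is already met when the one before it is completed fails the run):
1. with the tray still out of its home place, the foot is flush in its corner and every sleeve is on a spindle (x of foot in the frame of tray between 0.053 and 0.059 m and y of foot in the frame of tray between 0.062 and 0.068 m and z of foot in the frame of tray below 0.008 m and angle between the x axis of foot and the x axis of tray, either way round below 0.04 rad and (horizontal distance between sleeve0 and spindle0 below 0.009 m or horizontal distance between sleeve0 and spindle1 below 0.009 m or horizontal distance between sleeve0 and spindle2 below 0.009 m or horizontal distance between sleeve0 and spindle3 below 0.009 m) and z of each of sleeve0, sleeve1, sleeve2, sleeve3 in the frame of tray below 0.01 m and angle between each of sleeve0, sleeve1, sleeve2, sleeve3's own z axis and vertical below 0.12 rad and (horizontal distance between sleeve1 and spindle0 below 0.009 m or horizontal distance between sleeve1 and spindle1 below 0.009 m or horizontal distance between sleeve1 and spindle2 below 0.009 m or horizontal distance between sleeve1 and spindle3 below 0.009 m) and (horizontal distance between sleeve2 and spindle0 below 0.009 m or horizontal distance between sleeve2 and spindle1 below 0.009 m or horizontal distance between sleeve2 and spindle2 below 0.009 m or horizontal distance between sleeve2 and spindle3 below 0.009 m) and (horizontal distance between sleeve3 and spindle0 below 0.009 m or horizontal distance between sleeve3 and spindle1 below 0.009 m or horizontal distance between sleeve3 and spindle2 below 0.009 m or horizontal distance between sleeve3 and spindle3 below 0.009 m) and x of tray in the frame of dock below -0.005 m), for 0.2 s.
2. the loaded tray is fully home in the dock (x of tray in the frame of dock above 0.05 m and y of tray in the frame of dock between -0.008 and 0.008 m and height (world z) of tray below 0.005 m and angle between the x axis of tray and the x axis of dock, either way round below 0.06 rad and angle between tray's own z axis and vertical below 0.04 rad), for 0.2 s.
At the end, for the whole second after the job is handed in: After being loaded outside, the tray lies flat in the dock within 5 mm of the stop; the foot lies in its corner within 3 mm of both rims, square within 0.04 rad; every sleeve present is down on a spindle, within 6 mm of the floor; all at rest (all of step 2 and x of foot in the frame of tray between 0.053 and 0.059 m and y of foot in the frame of tray between 0.062 and 0.068 m and z of foot in the frame of tray below 0.008 m and angle between the x axis of foot and the x axis of tray, either way round below 0.04 rad and (horizontal distance between sleeve0 and spindle0 below 0.009 m or horizontal distance between sleeve0 and spindle1 below 0.009 m or horizontal distance between sleeve0 and spindle2 below 0.009 m or horizontal distance between sleeve0 and spindle3 below 0.009 m) and z of each of sleeve0, sleeve1, sleeve2, sleeve3 in the frame of tray below 0.01 m and angle between each of sleeve0, sleeve1, sleeve2, sleeve3's own z axis and vertical below 0.12 rad and (horizontal distance between sleeve1 and spindle0 below 0.009 m or horizontal distance between sleeve1 and spindle1 below 0.009 m or horizontal distance between sleeve1 and spindle2 below 0.009 m or horizontal distance between sleeve1 and spindle3 below 0.009 m) and (horizontal distance between sleeve2 and spindle0 below 0.009 m or horizontal distance between sleeve2 and spindle1 below 0.009 m or horizontal distance between sleeve2 and spindle2 below 0.009 m or horizontal distance between sleeve2 and spindle3 below 0.009 m) and (horizontal distance between sleeve3 and spindle0 below 0.009 m or horizontal distance between sleeve3 and spindle1 below 0.009 m or horizontal distance between sleeve3 and spindle2 below 0.009 m or horizontal distance between sleeve3 and spindle3 below 0.009 m) and linear speed of each of tray, foot below 0.02 m/s and linear speed of each of sleeve0, sleeve1, sleeve2, sleeve3 below 0.03 m/s); the robot touches nothing.
It fails at once if the tape is moved more than 30 mm (distance of tape from where it was at the start of the episode above 0.03 m).
It fails at once if the pliers is moved more than 30 mm (distance of pliers from where it was at the start of the episode above 0.03 m).
It fails at once if the pencup is moved more than 30 mm (distance of pencup from where it was at the start of the episode above 0.03 m).
Of sleeve0, sleeve1, sleeve2, sleeve3 only 2 to 4 are there at a start; the rules pass over those that are not, and their reading is None.
At some moment in a run one of foot, sleeve0, sleeve1, sleeve2, sleeve3 may be knocked a few centimetres aside while the robot is not near it.
It also fails if it takes over 210 s, if anything falls off the work surface, if the arm or the gripper's body presses on something with over 40 N, if the wrist force passes 120 N, or if a joint passes its speed limit or range.

ROBOT

A 6-joint arm with a two-finger parallel gripper is mounted at the origin on the work surface. World frame = base frame: x ahead of the robot, y to its left, z up, the work surface at z = 0. Lengths are in m, angles in degrees, forces in N, time in s.
With the tool pointing down it reaches from about 0.375 to 0.75 m from the base axis. Payload 9 kg.
Tool frame: the origin (TCP) lies where the fingers leave the gripper's body, on its centre line; the fingertips stand 73 mm ahead of it and the grasp point (between the pads) lies 54 mm ahead of it (robot.tip_reach is the distance from the TCP to the fingertips, in m); z points along the fingers, y is the line along which they close (so a half turn about z gives the same grasp; the last joint's range is limited). The gripper opens to 85 mm and grips with 20 to 120 N. Pads are 22 mm wide; open, the fingers measure 114 mm over their backs; the gripper's body (76 mm by 85 mm) begins 54 mm behind the grasp point. The pads swing forward as they close: fully open they stand 13 mm farther back than shut.
Start: joints at [-78.421, 5.964, 5.575, 89.605, 0, 77.527], TCP at [0.245, -0.548, 0.304] pointing down, gripper open.
Joint ranges: [-171.21, 171.21], [-48.23, 106.86], [-62.78, 66.21], [-105.2, 120.99], [-86.42, 89.51], [-180, 180]. Speed limits (degrees/s): [127.2, 127.2, 147.25, 180, 180, 180].

INTERFACE

Orientations are given as [roll, pitch, yaw] about the fixed x, y, z axes, in that order (R = Rz(yaw) Ry(pitch) Rx(roll)).
In Python, from plant import robot gives the robot as it stands. Calls block until the motion is done:
- robot.move_pose(position, orientation): joint-space move of the TCP to a pose.
- robot.line_to(position, vel=0.15, rotation=None, guard=None): straight line of the TCP; rotation=None keeps the orientation; vel is the mean speed in m/s. With guard (N) it stops when the force on the tool has changed by that much, and returns True; else False.
- robot.goto_joints(angles): joint-space move.
- robot.set_gripper(opening): finger opening in m; the grip force is fixed at half the most; returns when the fingers have stopped.
- robot.pause(seconds).
- robot.ik(position, orientation): joint angles nearest the present ones, or None.
- robot.observe(): the state.
- robot.grab_frame(name): name is "scene" or "top" or "wrist"; returns the picture (480x640x3 uint8, blue, green, red); there is no depth.
- robot.get_calibration(name): a dict with "vertical_fov" (degrees; the focal length in pixels is half the picture's height over the tangent of half this angle, whatever the lens; pixels are square), "cx", "cy" (the principal point, pixels), "rvec" (rotation vector, rad) and "tvec" (3), from world to camera coordinates, as OpenCV has them. Camera axes: x right, y down, z forward; pixel columns grow to the right and rows downward; lengths in m; the calibration is good to about 2 mm. A picture is of the moment at which its call begins: read the wrist's pose just before it. get_calibration takes no time and is no camera call; for the wrist camera it gives the pose at the moment of the call.
A pose or a line that the arm cannot do raises robot.IKError and nothing moves.
- robot.job_done(): hands the job in; it is judged then, once.
The state is a dict: "time": time; "q": joint angles; "qvel": joint speeds; "joint_torque": joint torques, N m; "tool_pos": TCP position; "tcp_rot": TCP orientation; "ft_force": force on the tool from outside, world axes, zero at the start; "torque": the same for the moment, N m; "gripper_width": finger opening in m; "gripper_force": force on a finger pad.
Only numpy, scipy, OpenCV 4.12 (cv2) and the standard library are available. Lean on these libraries where they do the work, as an engineer would, in place of code of your own. Each camera call takes 0.05 s, during which the arm holds its last target. There are 200 camera calls.

## Working session

There is one attempt and no reset: what is moved stays moved. The work goes in short steps, each a Python script; the robot and the scene stay as the last script left them, time stands still between calls to the robot, and variables do not carry over. Pictures are saved under pics/ and viewed, at most 17 in all, crops included, and the job is handed in when it is done.

```bash
ls; mkdir -p pics; python3 - <<'E'
from plant import robot
import cv2
for n in("top","scene"):
    cv2.imwrite(f"pics/{n}0.png",robot.grab_frame(n)); print(n,robot.get_calibration(n))
print(robot.observe())
E
```

```text
pics
top {'vertical_fov': 42.35597288818394, 'cx': 324.07674910965363, 'cy': 246.13891957344828, 'rvec': array([ 2.17573783, -2.15344797,  0.09378486]), 'tvec': array([0.0126794 , 0.60441602, 1.41995242])}
scene {'vertical_fov': 54.21664356405405, 'cx': 321.17376369142806, 'cy': 248.62829256961885, 'rvec': array([ 2.31197183,  1.11552988, -0.37046084]), 'tvec': array([-0.40078431, -0.36381013,  1.30343729])}
{'time': 0.1, 'q': array([-7.84199659e+01,  5.99463747e+00,  5.53150428e+00,  8.96039736e+01,
       -1.22687218e-03,  7.75254811e+01]), 'qvel': array([-0.11510893,  0.0026919 ,  0.15817364, -0.02520107, -0.04419019,
        0.03923979]), 'joint_torque': array([ 5.75925456e-03, -5.58208036e+01,  5.04720283e+01,  1.28657743e-02,
       -2.69641405e-04,  3.18427439e-06]), 'tool_pos': array([ 0.24451285, -0.54768698,  0.30320564]), 'tcp_rot': array([-1.79934212e+02, -1.32975185e-02,  2.40545461e+01]), 'ft_force': array([-0.28220776,  0.94728031,  0.12510342]), 'torque': array([ 0.02873711,  0.04492845, -0.0047427 ]), 'gripper_force': 0.0, 'gripper_width': 0.08550303185936745}
```

View pics/top0.png

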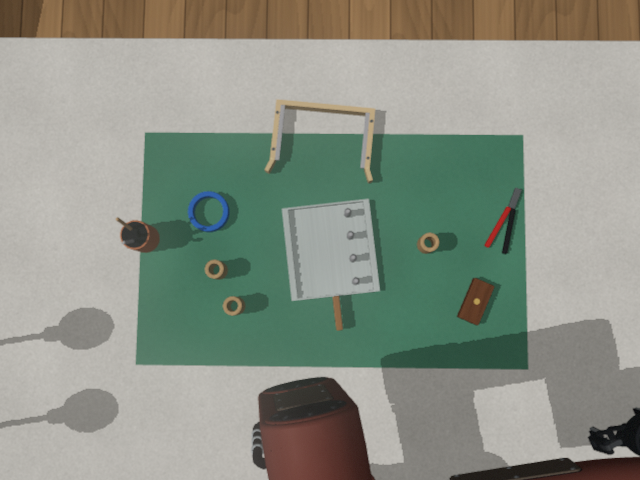

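View pics/scene0.png

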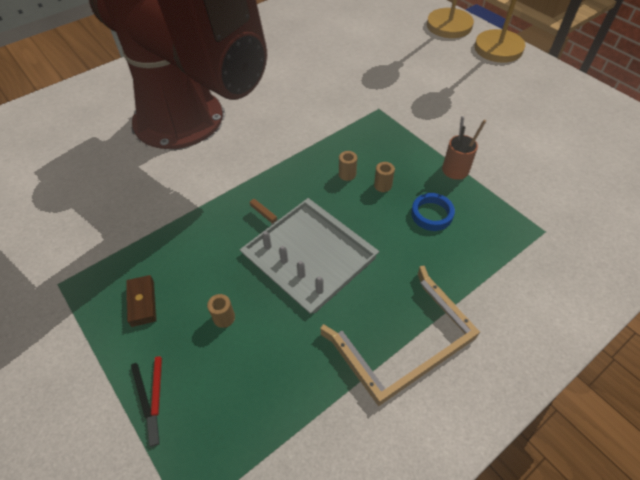

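The top view shows three sleeves with their tops near (215,269), (233,305) and (429,242), and the foot's dot at (477,301). The tray corners are about (283,208), (369,199), (380,291) and (291,300), its handle points at the robot, and the dock is above it.

```bash
cat > h.py <<'E'
from plant import robot
import cv2, numpy as np
def K(c):
    f=240/np.tan(np.radians(c["vertical_fov"]/2)); return np.array([[f,0,c["cx"]],[0,f,c["cy"]],[0,0,1.]])
def p2w(c,uv,z):
    R,_=cv2.Rodrigues(c["rvec"]); o=-R.T@c["tvec"]
    d=R.T@np.linalg.inv(K(c))@np.array([uv[0],uv[1],1.]); return (o+d*(z-o[2])/d[2])[:2]
def w2p(c,P):
    return cv2.projectPoints(np.atleast_2d(np.array(P,float)),c["rvec"],c["tvec"],K(c),None)[0][:,0]
def snap(n,name):
    c=robot.get_calibration(n); im=robot.grab_frame(n); cv2.imwrite(f"pics/{name}.png",im); return c,im
E
python3 - <<'E'
from h import *
np.set_printoptions(precision=4,suppress=True)
c=robot.get_calibration("top")
def P(n,uv,z): print(n,p2w(c,uv,z))
P("sA",(215,269),.06);P("sB",(233,305),.06);P("sC",(429,242),.06);P("foot",(477,301),.025)
for uv in((283,208),(369,199),(380,291),(291,300)):P("tray",uv,.018)
P("handle end",(340,329),.034)
for uv in((348,212),(351,235),(353,258),(356,281)):P("sp",uv,.054)
for uv in((266,169),(370,180),(278,101),(375,110)):P("dock",uv,.03)
for n,uv in(("tape",(209,211)),("cup",(148,236)),("pl",(507,220))):P(n,uv,.0)
w=robot.get_calibration("wrist");print(w); R,_=cv2.Rodrigues(w["rvec"]);print(-R.T@w["tvec"],R)
# look over the tray
for z in(.45,.4,.35):
    q=robot.ik([.45,-.03,z],[180,0,0]);print(z,q)
E
```

```text
sA [0.5463 0.2676]
sB [0.4647 0.2242]
sC [ 0.6131 -0.2216]
foot [ 0.4802 -0.3375]
tray [0.6956 0.1177]
tray [ 0.719  -0.0865]
tray [ 0.5012 -0.113 ]
tray [0.478  0.0951]
handle end [ 0.4125 -0.0199]
sp [ 0.6818 -0.0359]
sp [ 0.6283 -0.0432]
sp [ 0.5752 -0.0481]
sp [ 0.5224 -0.0553]
dock [0.7869 0.1587]
dock [ 0.7624 -0.0879]
dock [0.9531 0.1333]
dock [ 0.9325 -0.0993]
tape [0.6896 0.2974]
cup [0.6276 0.4425]
pl [ 0.6743 -0.4174]
{'vertical_fov': 68.95040066551164, 'cx': 316.6646191366167, 'cy': 238.8733764229222, 'rvec': array([-2.3996,  1.5572,  0.2549]), 'tvec': array([-0.5989, -0.0404,  0.3808])}
[ 0.3193 -0.5139  0.3732] [[ 0.4071 -0.9134 -0.0012]
 [-0.8661 -0.3865  0.3171]
 [-0.2901 -0.1281 -0.9484]]
0.45 [-20.5142 -14.4686   1.6658 106.1344   0.     159.4858]
0.4 [-20.5142 -17.147   -6.0093 101.1377   0.     159.4858]
0.35 [-20.5142 -19.1203 -12.9299  96.1904   0.     159.4858]
```

```bash
cat >> h.py <<'E'
from scipy.optimize import minimize
DN=lambda yaw:[180,0,yaw]
def hull_mask(c,P):
    m=np.zeros((480*4,640*4),np.uint8); p=(w2p(c,P)*4+1.5).astype(np.int32)   # 4x supersampled
    cv2.fillConvexPoly(m,cv2.convexHull(p),1); return m
def fit(c,mask,model,x0,step):
    M=cv2.resize(mask.astype(np.uint8),None,fx=4,fy=4,interpolation=cv2.INTER_LINEAR)>0
    def cost(x):
        h=hull_mask(c,model(x))>0; return -(h&M).sum()/max(1,(h|M).sum())
    x0=np.array(x0,float); S=np.vstack([x0]+[x0+np.eye(len(x0))[i]*step[i] for i in range(len(x0))])
    r=minimize(cost,x0,method="Nelder-Mead",options=dict(initial_simplex=S,xatol=2e-4,fatol=1e-5,maxiter=120)); return r.x,-r.fun
def box(x,lx,ly,z0,z1):
    a=x[2]; R=np.array([[np.cos(a),-np.sin(a)],[np.sin(a),np.cos(a)]])
    return [[*(R@[i*lx/2,j*ly/2]+x[:2]),z] for i in(-1,1) for j in(-1,1) for z in(z0,z1)]
def cyl(x,z0=0,r=.022,h=.06): return [[x[0]+r*np.cos(t),x[1]+r*np.sin(t),z] for t in np.linspace(0,6.28,40) for z in(z0,z0+h)]
def comp(mask,uv):
    n,l,st,ce=cv2.connectedComponentsWithStats(mask.astype(np.uint8)); 
    k=[i for i in range(1,n) if st[i,4]>300]
    i=min(k,key=lambda i:np.hypot(*(ce[i]-uv))); return l==i
E
python3 - <<'E'
from h import *
import pickle
D={}
for n,p in dict(foot=[.42,-.3375],sC=[.54,-.22],tray=[.54,0],sAB=[.45,.24]).items():
    robot.move_pose([*p,.35],DN(180)); robot.pause(.3)
    D[n]=snap("wrist","w_"+n)
pickle.dump(D,open("D.pkl","wb")); print(robot.observe()["time"])
cv2.imwrite("pics/mosaic.png",np.vstack([np.hstack([cv2.resize(D[a][1],(400,300)) for a in r]) for r in(("foot","sC"),("tray","sAB"))]))
E
```

```text
6.0583
```

View pics/mosaic.png

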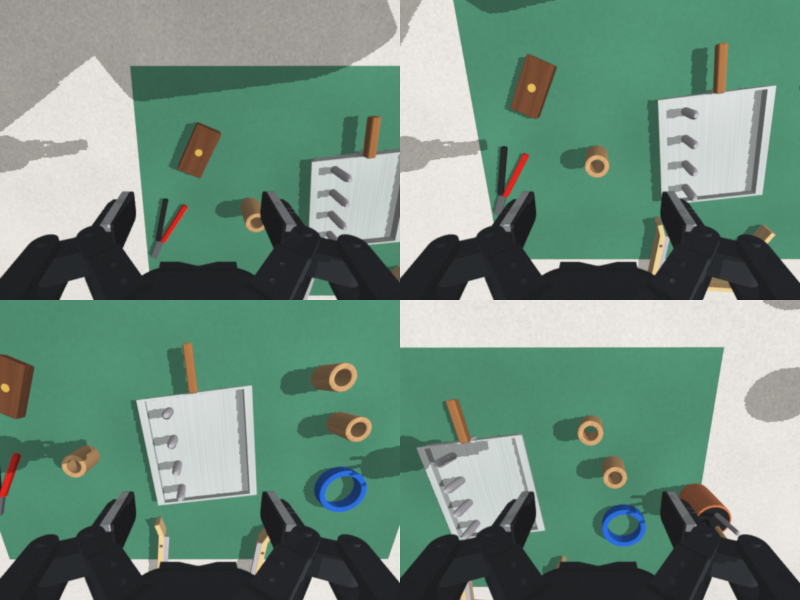

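The wrist mosaic shows the foot at full-res (317,240), sleeve C at (315,256), the tray at (320,232), and sleeves A and B at (342,275) and (304,211). Each is fully visible in its own view, so I'll fit outlines next.

```bash
cat >> h.py <<'E'
def wood(im):
    h=cv2.cvtColor(im,cv2.COLOR_BGR2HSV); m=((h[...,0]<28)|(h[...,0]>172))&(h[...,1]>70)&(h[...,2]>35)
    return cv2.morphologyEx(m.astype(np.uint8),cv2.MORPH_OPEN,np.ones((3,3),np.uint8))
def fill(m):
    cs,_=cv2.findContours(m.astype(np.uint8),cv2.RETR_EXTERNAL,cv2.CHAIN_APPROX_NONE); o=np.zeros(m.shape,np.uint8); cv2.drawContours(o,cs,-1,1,-1); return o
def fit_foot(c,im,x0,z=0): return fit(c,fill(comp(wood(im),w2p(c,[[x0[0],x0[1],z+.012]])[0])),lambda x:box(x,.1,.05,z,z+.025),x0,[.01,.01,.2])
def fit_sleeve(c,im,x0,z=0): return fit(c,fill(comp(wood(im),w2p(c,[[x0[0],x0[1],z+.03]])[0])),lambda x:cyl(x,z),x0,[.008,.008])
def tray_mask(im,ctr,close=9):
    h=cv2.cvtColor(im,cv2.COLOR_BGR2HSV); m=((h[...,1]<60)&(h[...,2]>45)).astype(np.uint8)
    m=cv2.morphologyEx(m,cv2.MORPH_OPEN,np.ones((3,3),np.uint8))
    return fill(comp(m,ctr))
def fit_tray(c,im,x0): return fit(c,tray_mask(im,w2p(c,[[x0[0],x0[1],.01]])[0]),lambda x:box(x,.22,.208,.014,.018),x0,[.01,.01,.05])
def t2w(t,p): 
    a=t[2]; return np.array([t[0]+np.cos(a)*p[0]-np.sin(a)*p[1],t[1]+np.sin(a)*p[0]+np.cos(a)*p[1]])
def draw(im,c,*Ps):
    o=im.copy()
    for P in Ps: cv2.polylines(o,[cv2.convexHull(np.round(w2p(c,P)).astype(np.int32))],True,(0,0,255),1)
    return o
E
python3 - <<'E'
from h import *
import pickle
D=pickle.load(open("D.pkl","rb")); np.set_printoptions(precision=4,suppress=True)
f,s=fit_foot(*D["foot"],[.48,-.3375,-.4]);print("foot",f,np.degrees(f[2]),s)
f2,s=fit_foot(*D["sC"],[.48,-.3375,-.4]);print("foot again",f2,s)
C,s=fit_sleeve(*D["sC"],[.613,-.2216]);print("C",C,s)
A,s=fit_sleeve(*D["sAB"],[.546,.2676]);print("A",A,s)
B,s=fit_sleeve(*D["sAB"],[.4647,.2242]);print("B",B,s)
t,s=fit_tray(*D["tray"],[.598,.003,.11]);print("tray",t,np.degrees(t[2]),s)
for n in("sC",):
    t2,s=fit_tray(*D[n],[.598,.003,.11]);print("tray",n,t2,s)
sp=[[*t2w(t,[x,-.05]),.054] for x in(-.081,-.027,.027,.081)];print(w2p(D["tray"][0],sp))
c,im=D["tray"]; o=draw(im,c,box(t,.22,.208,.014,.018),*[[[p[0]+.004*np.cos(a),p[1]+.004*np.sin(a),.054] for a in np.linspace(0,6,12)] for p in sp])[100:400,160:460]
c,im=D["foot"]; o2=draw(im,c,box(f,.1,.05,0,.025))[170:320,240:390]
c,im=D["sC"]; o3=draw(im,c,cyl(C),cyl(C,.06,.013,0))[180:330,240:390]
cv2.imwrite("pics/fit.png",np.hstack([cv2.resize(o,(600,600),interpolation=0),np.vstack([cv2.resize(i,(200,200)) for i in(o2,o3)]+[np.zeros((200,200,3),np.uint8)])]))
E
```

```text
foot [ 0.4778 -0.3362 -0.4165] -23.86443761471245 0.932682131269844
foot again [ 0.4772 -0.3363 -0.4229] 0.9429615754832332
C [ 0.6109 -0.2225] 0.9217169853104008
A [0.5446 0.27  ] 0.9253981559094719
B [0.4607 0.2266] 0.9330654942389327
tray [0.5951 0.0044 0.1234] 7.07286495091398 0.9888913872666624
tray sC [0.5948 0.0047 0.1209] 0.9541991451093816
[[264.426  184.5935]
 [272.8863 233.3044]
 [280.6314 277.8975]
 [287.7483 318.8737]]
```

View pics/fit.png

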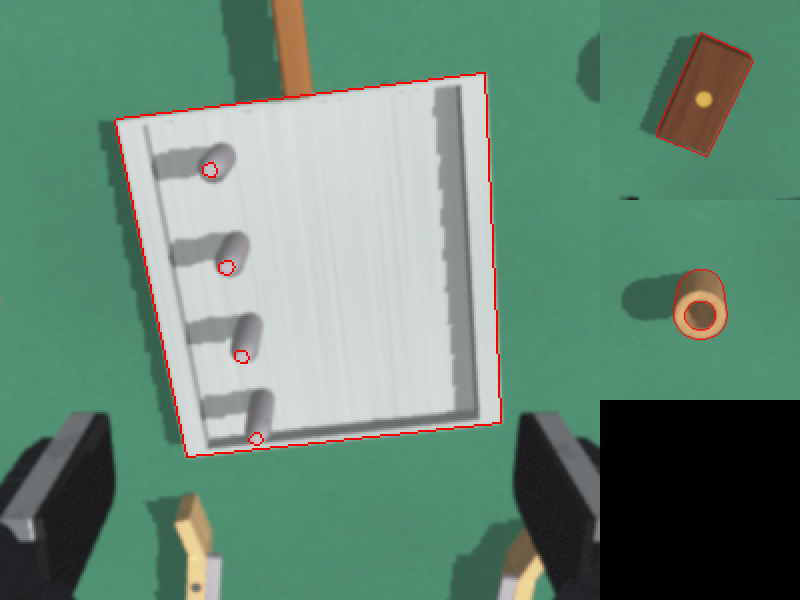

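```bash
cat > s1.py <<'E'
from h import *
np.set_printoptions(precision=4,suppress=True)
f=[.4775,-.3362,-.4195]; t=[.595,.0045,.1225]
yg=np.degrees(f[2])+180; yt=np.degrees(t[2])+180
robot.move_pose([f[0],f[1],.2],DN(yg)); robot.line_to([f[0],f[1],.085],vel=.1)
robot.set_gripper(0); o=robot.observe(); print("w",o["gripper_width"],o["gripper_force"],o["tool_pos"])
robot.line_to([f[0],f[1],.25],vel=.15); print("w",robot.observe()["gripper_width"])
p=t2w(t,[.050,.059])
robot.move_pose([*p,.25],DN(yt)); robot.line_to([*p,.12],vel=.15); robot.pause(.3)
print("w",robot.observe()["gripper_width"])
F=[]
for i in range(6): F.append(robot.observe()["ft_force"]); robot.pause(.05)
print("air",np.mean(F,0),np.std(F,0))
c,im=snap("wrist","hold")
print("guard down",robot.line_to([*p,.0895],vel=.03,guard=3)); print(robot.observe()["tool_pos"],robot.observe()["ft_force"])
print(robot.observe()["time"])
E
python3 s1.py
```

```text
w 0.048219976449240344 62.55567669868469 [ 0.4779 -0.3365  0.0858]
w 0.04796673507119764
w 0.04786821114793236
air [ 0.3187  0.0135 -1.0574] [0.2578 0.3858 0.4084]
guard down True
[0.6371 0.0692 0.0898] [0.2731 0.2171 5.4622]
15.3917
```

View pics/hold.png

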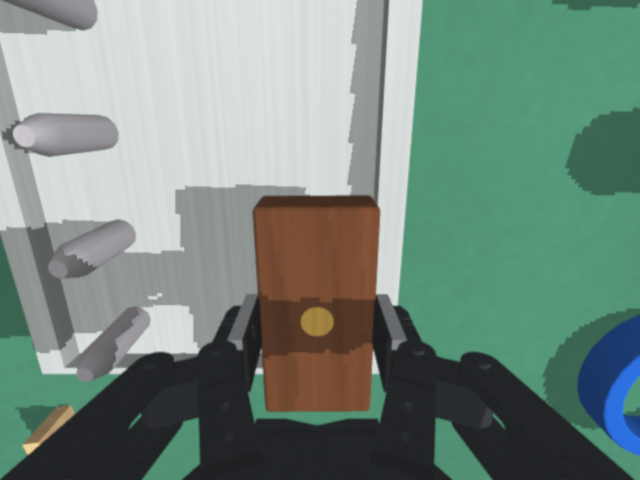

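The foot is held square between the pads, with its dot at (317,321) and the tray corner beyond it. Next I'll push it into the corner in small steps and watch the force.

```bash
cat > s2.py <<'E'
from h import *
np.set_printoptions(precision=2,suppress=True)
t=[.595,.0045,.1225]; z=.0903
ex=np.array([np.cos(t[2]),np.sin(t[2])]); ey=np.array([-ex[1],ex[0]])
def F():
    robot.pause(.1); r=[]
    for i in range(8): r.append(robot.observe()["ft_force"]); robot.pause(.03)
    return np.mean(r,0)
p=np.array([.05,.059])
robot.line_to([*t2w(t,p),z],vel=.02); f0=F(); print("ref",f0)
for ax,d in((0,ex),(1,ey)):
    for i in range(9):
        p[ax]+=.001; robot.line_to([*t2w(t,p),z],vel=.02); f=F()-f0; s=-f[:2]@d
        print("xy"[ax],p*1000,"push %.2f"%s, f)
        if s>.8: break
    f0=F()
p=p.copy(); robot.line_to([*t2w(t,p),.0885],vel=.02,guard=3)
np.save("p.npy",p); print(robot.observe()["tool_pos"],robot.observe()["time"])
E
python3 s2.py
```

```text
ref [-0.22 -0.1  -0.71]
x [51. 59.] push -0.31 [ 0.32 -0.05 -0.49]
x [52. 59.] push 0.09 [-0.07 -0.16 -0.5 ]
x [53. 59.] push -0.16 [0.13 0.27 0.03]
x [54. 59.] push -0.41 [ 0.41  0.06 -0.15]
x [55. 59.] push -0.46 [ 0.47 -0.08 -0.31]
x [56. 59.] push -0.47 [ 0.49 -0.13 -0.16]
x [57. 59.] push -0.03 [ 0.02  0.16 -0.33]
x [58. 59.] push 1.83 [-1.8  -0.34  0.91]
y [58. 60.] push -0.40 [ 0.65  0.49 -0.78]
y [58. 61.] push -0.37 [ 1.14  0.51 -0.59]
y [58. 62.] push -0.28 [ 1.12  0.42 -0.54]
y [58. 63.] push -0.39 [ 1.31  0.55 -0.48]
y [58. 64.] push -0.66 [ 1.23  0.82 -0.44]
y [58. 65.] push 0.34 [ 2.55 -0.03 -0.99]
y [58. 66.] push 0.60 [ 2.01 -0.36 -0.11]
y [58. 67.] push 1.05 [ 2.38 -0.76 -0.79]
[0.64 0.08 0.09] 26.8583
```

```bash
cat > look.py <<'E'
from h import *
def look_tray(t0,name,p=None):
    p=t2w(t0,[-.055,0]) if p is None else p
    robot.move_pose([*p,.35],DN(180)); robot.pause(.3)
    c,im=snap("wrist",name); return c,im
E
cat > s3.py <<'E'
from look import *
np.set_printoptions(precision=4,suppress=True)
robot.set_gripper(.07); robot.pause(.2); o=robot.observe()["tool_pos"]; robot.line_to([o[0],o[1],.2],vel=.1)
t=[.596,.005,.1225]; c,im=look_tray(t,"t1")
t,s=fit_tray(c,im,t); print("tray",t,s)
w=t2w(t,[.056,.065]); f,s2=fit_foot(c,im,[*w,t[2]],.004); d=f[:2]-t[:2]; a=t[2]
print("foot in tray",np.array([np.cos(a)*d[0]+np.sin(a)*d[1],-np.sin(a)*d[0]+np.cos(a)*d[1],f[2]-a]),s2); np.save("t.npy",t)
R=draw(im,c,box(t,.22,.208,.014,.018),box([*w,t[2]],.1,.05,.004,.029))
cv2.imwrite("pics/t1c.png",cv2.resize(R[120:380,180:460],None,fx=2.2,fy=2.2,interpolation=cv2.INTER_CUBIC)); print(robot.observe()["time"])
E
python3 s3.py
```

```text
tray [0.5963 0.0072 0.1359] 0.8582145790636289
foot in tray [0.0589 0.0647 0.0192] 0.8928577917476699
29.825
```

View pics/t1c.png

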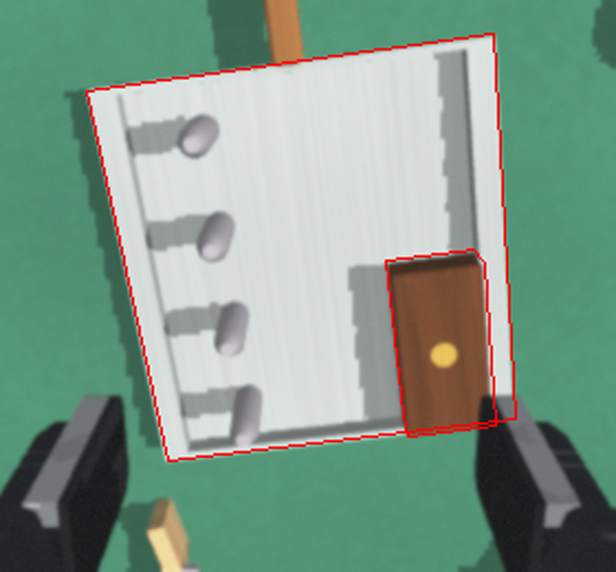

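The foot is in the corner, but the open right finger at about (510,430) hides the tray's front corner. I'll look again from 45 mm further ahead with the wood included in the tray mask.

```bash
cat > s4.py <<'E'
from look import *
import sys
np.set_printoptions(precision=4,suppress=True)
def measure(name,t,p=None,show=True):
    if p is None: p=t2w(t,[-.005,0])
    c,im=look_tray(t,name,p)
    h=cv2.cvtColor(im,cv2.COLOR_BGR2HSV); g=((h[...,1]<60)&(h[...,2]>45))
    # region: predicted tray outline + margin; wood counts only within the outline
    H=cv2.resize(hull_mask(c,box(t,.22,.208,.0,.064)),(640,480),interpolation=cv2.INTER_AREA)
    near=cv2.dilate(H,np.ones((25,25)))>0
    inn=hull_mask(c,box(t,.206,.19,.014,.018))[::4,::4]>0
    m=((g&near)|inn).astype(np.uint8); m=cv2.morphologyEx(m,cv2.MORPH_OPEN,np.ones((5,5),np.uint8))
    t,s=fit(c,fill(comp(m,w2p(c,[[t[0],t[1],.01]])[0])),lambda x:box(x,.22,.208,.014,.018),t,[.006,.006,.03])
    w=t2w(t,[.056,.065]); wm=wood(im)
    fb=cv2.dilate(hull_mask(c,box([*w,t[2]],.11,.06,.004,.029))[::4,::4],np.ones((5,5)))
    f,s2=fit(c,fill(comp(wm*fb,w2p(c,[[*w,.02]])[0])),lambda x:box(x,.1,.05,.004,.029),[*w,t[2]],[.005,.005,.05])
    d=f[:2]-t[:2]; a=t[2]; fr=np.array([np.cos(a)*d[0]+np.sin(a)*d[1],-np.sin(a)*d[0]+np.cos(a)*d[1],f[2]-a])
    print("tray",t,"%.3f"%s,"foot in tray",fr,"%.3f"%s2,"time",robot.observe()["time"]); np.save("t.npy",t)
    if show:
        R=draw(im,c,box(t,.22,.208,.014,.018),box(f,.1,.05,.004,.029))
        u=w2p(c,[[t[0],t[1],.01]])[0].astype(int); y=max(0,u[1]-140); x=max(0,u[0]-150)
        cv2.imwrite(f"pics/{name}c.png",cv2.resize(R[y:y+280,x:x+300],None,fx=2.1,fy=2.1,interpolation=cv2.INTER_CUBIC))
    return c,im,t,fr
if __name__=="__main__": measure(sys.argv[1],np.load("t.npy"))
E
python3 s4.py t2
```

```text
tray [0.5965 0.007  0.1313] 0.985 foot in tray [ 0.0576  0.0648 -0.0074] 0.908 time 30.5
```

View pics/t2c.png

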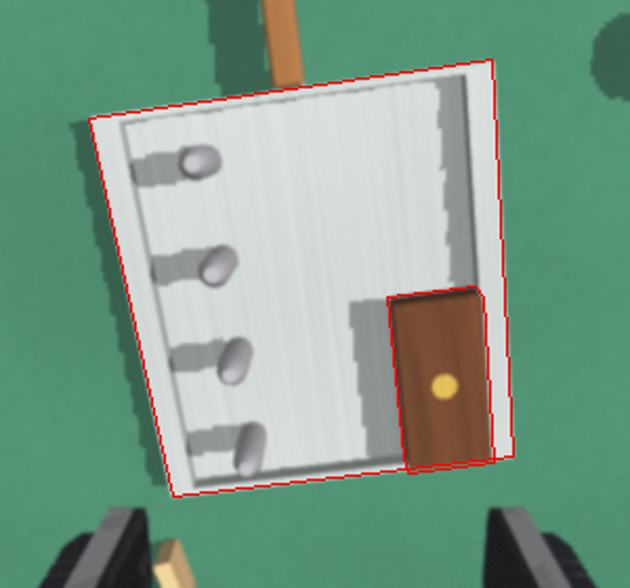

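The outline shows the foot flush in the corner at tray (57.6, 64.8) mm, within fit error, and square to 0.4°. Next are the sleeves, re-measured before each pick.

```bash
cat > s5.py <<'E'
from s4 import *
def sleeve(x0,sx,name):
    t=np.load("t.npy"); yt=np.degrees(t[2])+180
    robot.move_pose([x0[0]-.06,x0[1],.35],DN(180)); robot.set_gripper(.08); robot.pause(.2)
    c,im=snap("wrist","k_"+name); s,q=fit_sleeve(c,im,x0); print(name,s,"%.3f"%q)
    if q<.88 or np.hypot(*(s-x0))>.08: raise SystemExit("bad sleeve fit")
    robot.move_pose([*s,.2],DN(yt)); robot.line_to([*s,.098],vel=.1)
    robot.set_gripper(0); robot.line_to([*s,.25],vel=.2); w=robot.observe()["gripper_width"]; print("width",w)
    if w<.035: raise SystemExit("no grip")
    p=t2w(t,[sx,-.05]); robot.move_pose([*p,.25],DN(yt)); robot.line_to([*p,.165],vel=.15)
    g=robot.line_to([*p,.1025],vel=.05,guard=8); o=robot.observe()
    print("guard",g,o["tool_pos"],o["ft_force"])
    if g and o["tool_pos"][2]>.108: raise SystemExit("stuck")
    robot.set_gripper(.07); o=robot.observe()["tool_pos"]; robot.line_to([o[0],o[1],.2],vel=.15)
if __name__=="__main__":
    sleeve(np.array([.611,-.2225]),.081,"C")
    measure("t3",np.load("t.npy"))
E
python3 s5.py
```

```text
C [ 0.6114 -0.2228] 0.922
width 0.04234231128260877
guard True [ 0.6831 -0.0319  0.1029] [-1.6787 -0.3168  5.2844]
tray [0.5963 0.0071 0.1291] 0.981 foot in tray [0.0582 0.0649 0.0253] 0.910 time 40.1833
```

```bash
sleep 1
```

```text
(no output)
```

View pics/t3c.png

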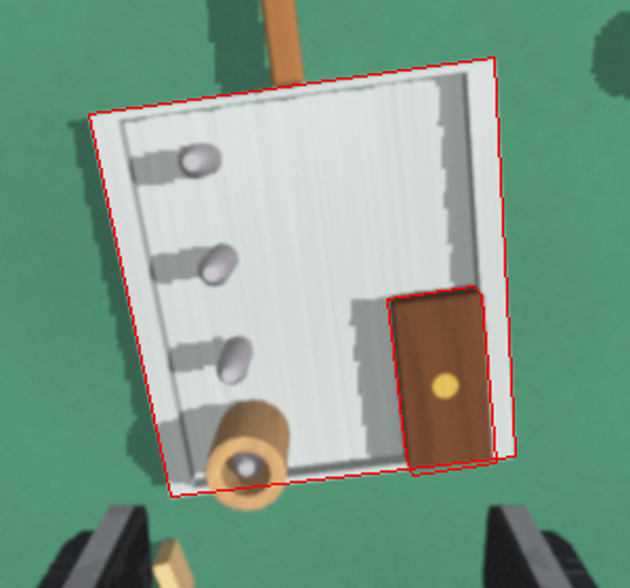

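Sleeve C sits down over spindle 3, with its bore and spindle tip near (247,465), and the foot is still flush. Sleeves B and A go next.

```bash
cat > s6.py <<'E'
from s5 import *
sleeve(np.array([.4607,.2266]),.027,"B")
sleeve(np.array([.5446,.27]),-.027,"A")
measure("t4",np.load("t.npy"))
E
python3 s6.py
```

```text
B [0.4604 0.2267] 0.923
width 0.04261601401100904
guard True [ 0.6292 -0.039   0.1028] [-0.6592 -0.0785  4.8082]
A [0.5449 0.2705] 0.930
width 0.04273663150930478
guard True [ 0.5757 -0.0459  0.1029] [-1.8447 -0.3026  4.189 ]
tray [0.5963 0.0069 0.1289] 0.982 foot in tray [0.0584 0.0374 0.1103] 0.308 time 59.8
```

View pics/t4c.png

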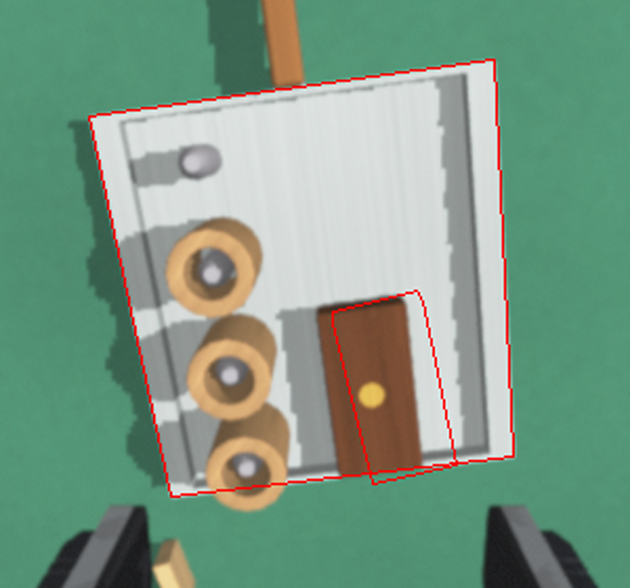

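The foot has been knocked about 30 mm towards the sleeves, with its dot now at (371,395). All three sleeves are down on spindles. I'll re-measure the foot, re-grip it and push it home again.

```bash
cat > s7.py <<'E'
from s4 import *
t=np.load("t.npy"); a=t[2]; yt=np.degrees(a)+180
def inT(f): d=f[:2]-t[:2]; return np.array([np.cos(a)*d[0]+np.sin(a)*d[1],-np.sin(a)*d[0]+np.cos(a)*d[1]])
c=robot.get_calibration("wrist"); im=robot.grab_frame("wrist")
x0=t2w(t,[.055,.03]); reg=hull_mask(c,box([*t2w(t,[.055,.04]),a],.13,.11,.0,.029))[::4,::4]
m=fill(comp(wood(im)*reg,w2p(c,[[*x0,.029]])[0]))
f,s=fit(c,m,lambda x:box(x,.1,.05,.004,.029),[*x0,a],[.01,.01,.05]); print("foot in tray",inT(f),f[2]-a,s)
if s<.88: raise SystemExit("bad fit")
yg=np.degrees(f[2])+180; g=f[:2]+.005*np.array([-np.sin(f[2]),np.cos(f[2])])
robot.set_gripper(.07); robot.move_pose([*g,.2],DN(yg))
print("down guard",robot.line_to([*g,.089],vel=.06,guard=5))
robot.set_gripper(0); robot.pause(.1); print("w",robot.observe()["gripper_width"])
z=.0905
robot.line_to([*f[:2],z],vel=.03)
q=np.array([.050,.059]); robot.line_to([*t2w(t,[.050,inT(f)[1]]),z],vel=.03,rotation=DN(yt)); robot.line_to([*t2w(t,q),z],vel=.03)
ex=np.array([np.cos(a),np.sin(a)]); ey=np.array([-ex[1],ex[0]])
def F():
    robot.pause(.1); r=[]
    for i in range(8): r.append(robot.observe()["ft_force"]); robot.pause(.03)
    return np.mean(r,0)
for ax,d in((0,ex),(1,ey)):
    f0=F(); S=[]
    for i in range(11):
        q[ax]+=.001; robot.line_to([*t2w(t,q),z],vel=.02); s=-(F()-f0)[:2]@d; S.append(round(s,2))
        if s>1.: break
    print("xy"[ax],q*1000,S)
robot.line_to([*t2w(t,q),.0885],vel=.02,guard=3)
robot.set_gripper(.07); robot.pause(.2); o=robot.observe()["tool_pos"]; robot.line_to([o[0],o[1],.2],vel=.1)
measure("t5",t)
E
python3 s7.py
```

```text
foot in tray [0.0575 0.0237] 0.03349869666312316 0.9190617370073247
down guard False
w 0.04765443388363036
x [59. 59.] [np.float64(-0.04), np.float64(-0.09), np.float64(-0.04), np.float64(-0.01), np.float64(0.31), np.float64(-0.32), np.float64(0.07), np.float64(0.56), np.float64(2.35)]
y [59. 60.] [np.float64(1.02)]
tray [0.5971 0.0071 0.1259] 0.980 foot in tray [0.0561 0.0614 0.0215] 0.921 time 75.275
```

```bash
sleep 1
```

```text
(no output)
```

View pics/t5c.png

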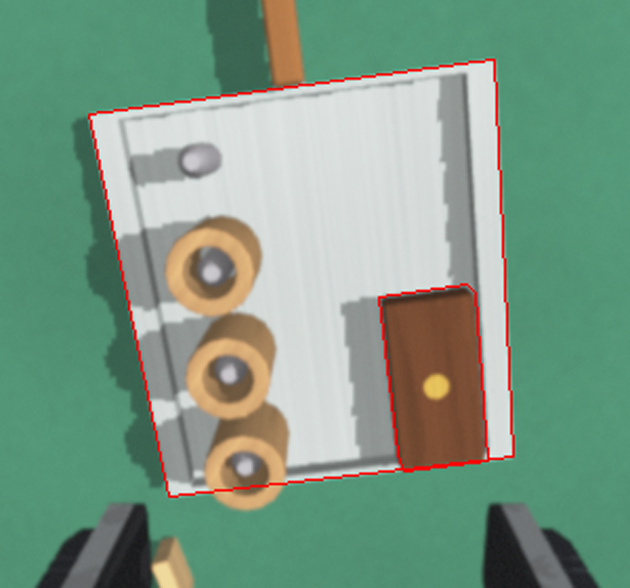

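The foot is flush in x but about 3.5 mm short in y (61.4 mm), because friction from the x push stopped the y push early. I'll re-grip it and finish the y push.

```bash
cat > s8.py <<'E'
from s4 import *
t=np.load("t.npy"); t[2]=.127; a=t[2]; yt=np.degrees(a)+180
q=np.array([.0565,.0625]); z=.0905
robot.move_pose([*t2w(t,q),.2],DN(yt)); robot.line_to([*t2w(t,q),.089],vel=.06,guard=5)
robot.set_gripper(0); print("w",robot.observe()["gripper_width"])
ex=np.array([np.cos(a),np.sin(a)]); ey=np.array([-ex[1],ex[0]])
def F():
    robot.pause(.1); r=[]
    for i in range(8): r.append(robot.observe()["ft_force"]); robot.pause(.03)
    return np.mean(r,0)
q[0]-=.001; robot.line_to([*t2w(t,q),z],vel=.02)
for ax,d,n in((1,ey,6),(0,ex,4)):
    f0=F(); S=[]
    for i in range(n):
        q[ax]+=.001; robot.line_to([*t2w(t,q),z],vel=.02); s=-(F()-f0)[:2]@d; S.append(float(round(s,2)))
        if s>1.2: break
    print("xy"[ax],q*1000,S)
robot.line_to([*t2w(t,q),.0885],vel=.02,guard=3)
robot.set_gripper(.07); robot.pause(.2); o=robot.observe()["tool_pos"]; robot.line_to([o[0],o[1],.2],vel=.1)
measure("t6",t)
E
python3 s8.py
```

```text
w 0.048397858221628044
y [55.5 65.5] [0.07, 0.14, 2.8]
x [57.5 65.5] [0.73, 1.24]
tray [0.5977 0.0084 0.1251] 0.980 foot in tray [0.058  0.0649 0.0237] 0.911 time 85.5333
```

```bash
sleep 1
```

```text
(no output)
```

View pics/t6c.png

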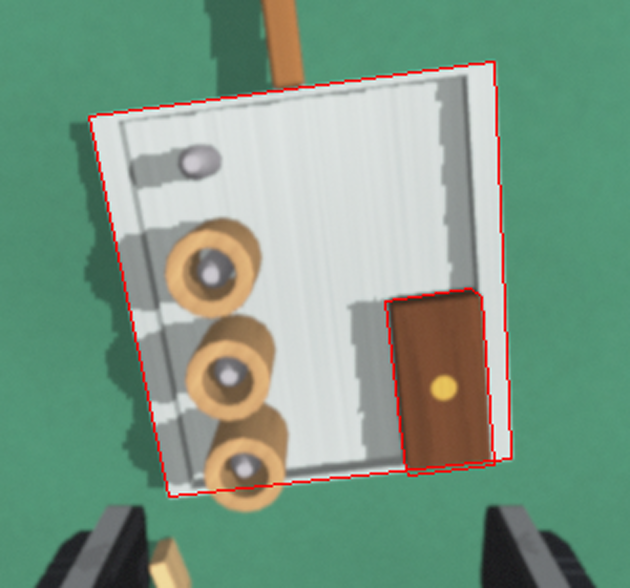

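The foot is flush again at (58.0, 64.9), the same reading as the earlier flush state, and all sleeves are seated. Now I'll measure the dock.

```bash
python3 - <<'E'
from h import *
import pickle
robot.move_pose([.66,.08,.36],DN(90)); robot.pause(.3)
c,im=snap("wrist","dock"); pickle.dump((c,im),open("dock.pkl","wb"))
print(w2p(c,[[.7746,.035,0],[.94,.01,0],[.787,.159,.03],[.762,-.088,.03]]), robot.observe()["time"])
E
```

```text
[[405.96207084 226.48261822]
 [531.23705666 244.84305151]
 [433.21095068 124.92878848]
 [394.33419097 322.92257087]] 87.3917
```

View pics/dock.png

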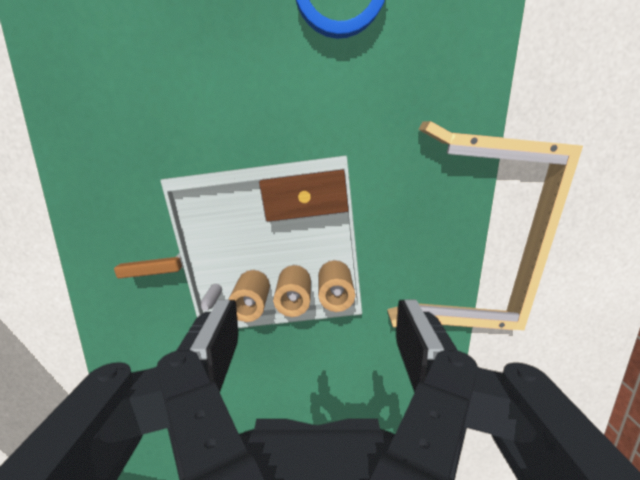

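```bash
cat > s9.py <<'E'
from h import *
import pickle
np.set_printoptions(precision=4,suppress=True)
c,im=pickle.load(open("dock.pkl","rb"))
cp=lambda uv,z:p2w(c,uv,z)
# clicks: stop top-inner corner ends (z=.03), upper lip inner edge, lower lip inner edge (z~.026)
u1,u2=cp((449,153),.026),cp((560,162),.026); l1,l2=cp((440,307),.026),cp((518,314),.026)
print("upper lip",u1,u2,np.degrees(np.arctan2(*(u2-u1)[::-1])),"lower",l1,l2,np.degrees(np.arctan2(*(l2-l1)[::-1])))
e=(u2-u1)/np.linalg.norm(u2-u1)+(l2-l1)/np.linalg.norm(l2-l1); e/=np.linalg.norm(e); n=np.array([-e[1],e[0]])
print("gap",n@(u1+u2-l1-l2)/2)
a=np.arctan2(e[1],e[0]); mid=n*(n@(u1+u2+l1+l2)/4); o=mid+e*(e@u1-.03); print("mouth",o,np.degrees(a))
d=np.array([*o,a]); np.save("d.npy",d)
def over(d,c,im):
    g=im.copy()
    for x in([(.03,.097,.026),(.165,.097,.026)],[(.03,-.097,.026),(.165,-.097,.026)],[(.165,-.107,.0),(.165,.107,.0)],[(.165,-.107,.03),(.165,.107,.03)],[(.03,.107,.03),(.165,.107,.03)],[(.03,-.107,.03),(.165,-.107,.03)],[(.0,.118,.03),(.03,.107,.03)],[(0,-.118,.03),(.03,-.107,.03)]):
        p=w2p(c,[[*t2w(d,q[:2]),q[2]] for q in x]); cv2.line(g,*[tuple(int(round(v*8)) for v in k) for k in p],(0,0,255),1,cv2.LINE_AA,3)
    return g
if __name__=="__main__":
    big=cv2.resize(over(d,c,im)[110:340,385:600],None,fx=1.8,fy=2.6,interpolation=cv2.INTER_CUBIC); raw=cv2.resize(im[110:340,385:600],None,fx=1.8,fy=2.6,interpolation=cv2.INTER_CUBIC)
    cv2.imwrite("pics/dockc.png",np.hstack([raw,big])[:, :800])
E
sed -i 's/^def t2w/def t2w/' h.py; python3 s9.py
```

```text
upper lip [0.8092 0.1289] [0.9364 0.1189] -4.496376396617106 lower [ 0.8209 -0.0667] [ 0.9244 -0.0771] -5.724884761415888
gap 0.195037132670194
mouth [0.7707 0.0351] -5.110630579016497
```

View pics/dockc.png

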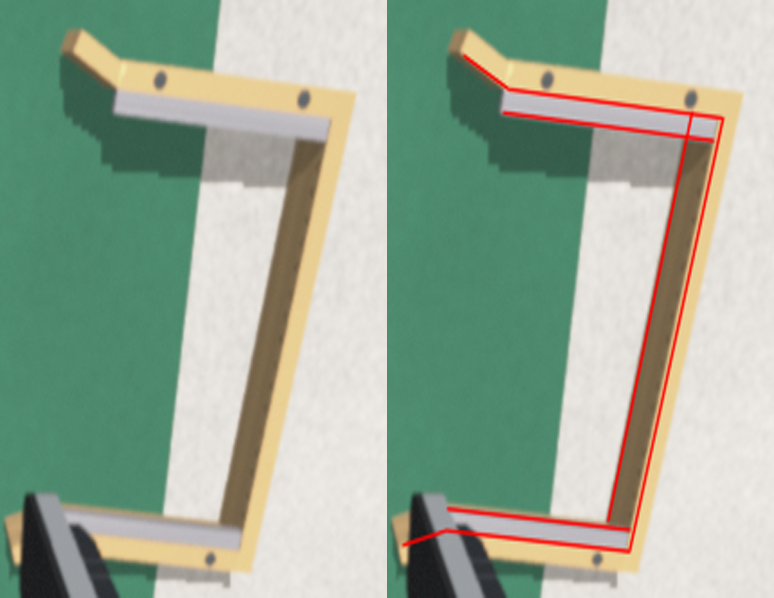

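The dock overlay fits well: mouth at (0.771, 0.035), yaw −5.1°. I'll grip the handle, line the tray up in front of the mouth, let go and re-measure.

```bash
cat > s10.py <<'E'
from s4 import *
t=np.load("t.npy"); d=np.load("d.npy"); HX=-.155; z=.080
tool=lambda t:([*t2w(t,[HX,0]),z],DN(np.degrees(t[2])+180))
p,r=tool(t); robot.set_gripper(.05)
robot.move_pose([p[0],p[1],.2],r); print("guard",robot.line_to(p,vel=.08,guard=6))
robot.set_gripper(0); print("w",robot.observe()["gripper_width"],robot.observe()["ft_force"])
g=np.array([*t2w(d,[-.135,0]),d[2]]); f=robot.observe()["tool_pos"]
p,r=tool(g); p[2]=f[2]; print(p,r); robot.line_to(p,vel=.03,rotation=r); print(robot.observe()["ft_force"])
robot.set_gripper(.05); robot.line_to([p[0],p[1],.2],vel=.1)
c,im,t,fr=measure("t7",g)
e=t[:2]-d[:2]; a=d[2]; print("tray in dock",np.cos(a)*e[0]+np.sin(a)*e[1],-np.sin(a)*e[0]+np.cos(a)*e[1],t[2]-a)
E
python3 s10.py
```

```text
guard False
w 0.014927683582470727 [-0.5733 -0.4318  4.3594]
[np.float64(0.4818563429885738), np.float64(0.06095861200425128), np.float64(0.08038346866294081)] [180, 0, np.float64(174.8893694209835)]
[-3.4791 -4.4828  5.1181]
tray [ 0.6356  0.0454 -0.1019] 0.982 foot in tray [0.0566 0.065  0.0159] 0.905 time 97.325
tray in dock -0.13546669014094576 -0.0017895156586050353 -0.012713112618161757
```

```bash
sleep 1
```

```text
(no output)
```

View pics/t7c.png

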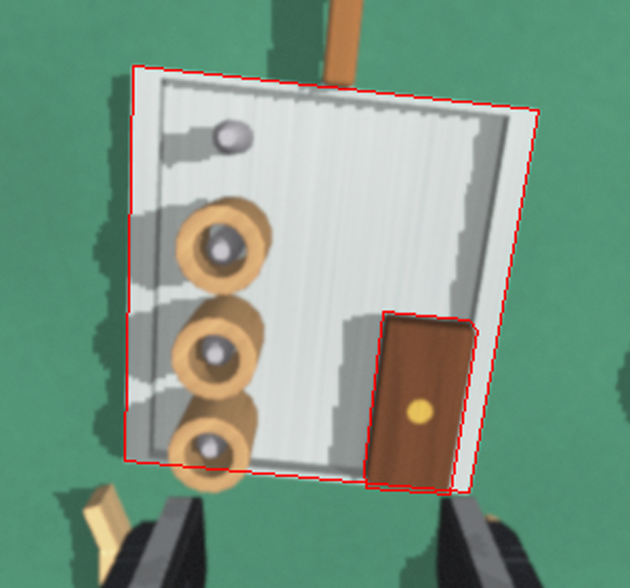

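The tray is lined up at dock (−135, −1.8) mm with 0.7° yaw error, and the foot and sleeves are in place. I'll re-grip with that correction and slide it in.

```bash
cat > s11.py <<'E'
from s4 import *
t=np.load("t.npy"); d=np.load("d.npy"); HX=-.155; z=.080
tool=lambda t:([*t2w(t,[HX,0]),z],DN(np.degrees(t[2])+180))
p,r=tool(t); robot.move_pose([p[0],p[1],.2],r); robot.line_to(p,vel=.08,guard=6); robot.set_gripper(0)
z=robot.observe()["tool_pos"][2]
for x,v,gd in((-.09,.03,None),(-.04,.04,25),(.0,.04,25),(.03,.03,25),(.048,.03,25),(.062,.015,15)):
    p,r=tool([*t2w(d,[x,0]),d[2]]); g=robot.line_to(p,vel=v,rotation=r,guard=gd); o=robot.observe()
    e=o["tool_pos"][:2]-d[:2]; print(x,g,"tray x by tool",np.cos(d[2])*e[0]+np.sin(d[2])*e[1]-HX,o["ft_force"])
    if g: break
E
python3 s11.py
```

```text
-0.09 False tray x by tool -0.09099737604587144 [-7.4085  0.4748  8.3151]
-0.04 False tray x by tool -0.040862781773543966 [-7.1044  0.2262  8.4116]
0.0 False tray x by tool -0.0008101783925188455 [-6.7259  0.9909  6.9553]
0.03 False tray x by tool 0.029170016443467284 [-6.6141  0.3138  6.8099]
0.048 False tray x by tool 0.04738545201502546 [-5.8008  1.5186  5.8954]
0.062 True tray x by tool 0.052606071800421844 [-2.6312  0.4206  5.6128]
```

```bash
cat > s12.py <<'E'
from s4 import *
t=np.load("t.npy"); d=np.load("d.npy"); HX=-.155
o=robot.observe()["tool_pos"]; p=np.array([*t2w(d,[.060+HX,0]),o[2]])
for k in range(2):
    g=robot.line_to(p,vel=.01,guard=25); o=robot.observe(); e=o["tool_pos"][:2]-d[:2]; print(g,np.cos(d[2])*e[0]+np.sin(d[2])*e[1]-HX,o["ft_force"])
robot.set_gripper(.05); robot.pause(.2); o=robot.observe()["tool_pos"]; robot.line_to([o[0],o[1],.2],vel=.1)
robot.move_pose([.66,.08,.36],DN(90)); robot.pause(.3); c,im=snap("wrist","home")
from s9 import over
h=np.array([*t2w(d,[.055,0]),d[2]]); R=draw(over(d,c,im),c,box([*t2w(h,[.056,.065]),h[2]],.1,.05,.004,.029))
cv2.imwrite("pics/homec.png",np.hstack([cv2.resize(i[110:350,330:600],None,fx=1.48,fy=2.4,interpolation=cv2.INTER_CUBIC) for i in(im,R)])[:, :800]); print(robot.observe()["time"])
E
python3 s12.py
```

```text
True 0.053031491331250166 [-1.7181  0.2044  4.6565]
True 0.053405386424191625 [-3.1736 -0.4882  5.8022]
upper lip [0.8092 0.1289] [0.9364 0.1189] -4.496376396617106 lower [ 0.8209 -0.0667] [ 0.9244 -0.0771] -5.724884761415888
gap 0.195037132670194
mouth [0.7707 0.0351] -5.110630579016497
111.5167
```

```bash
sleep 1
```

```text
(no output)
```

View pics/homec.png

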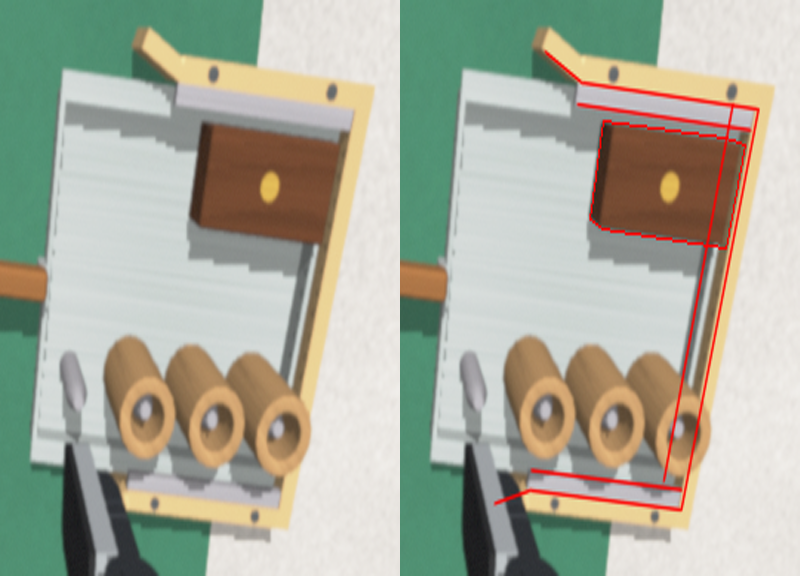

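The tray is home: the foot matches its predicted outline to within about a pixel, the three sleeves stand on their spindles, and repeated 25 N pushes hit a hard stop at the same place.

```bash
python3 -c "
from plant import robot
print(robot.job_done())"
```

```text
the job is handed in; nothing more can be done
None
```

I handed the job in with the loaded tray pushed home against the stop, the foot flush in its corner (re-seated after a knock) and all three sleeves on their spindles; the last picture showed all of this, but no verdict came back.

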